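# Close the plaster-mould press and hold it

### The arm

A 6-joint arm with a two-finger parallel gripper is mounted at the origin on the work surface. World frame = base frame: x ahead of the robot, y to its left, z up, the work surface at z = 0. Lengths are in mm, angles in rad, forces in N, time in s.
With the tool pointing down it reaches from about 400 to 925 mm from the base axis. Payload 12.5 kg.
Tool frame: the origin (TCP) lies on the centre line of the jaws, within the pads' length; the fingertips stand 14 mm ahead of it and the grasp point (between the pads) lies 5 mm behind it; z points along the fingers, y is the direction in which the jaws open and shut (so a half turn about z gives the same grasp; the last joint's range is limited). The gripper opens to 95 mm and grips with 3 to 60 N. Pads are 20 mm wide; open, the fingers measure 119 mm over their backs; the gripper's body (75 mm by 180 mm) begins 59 mm behind the grasp point.
Start: joints at [1.204, 0.491, 1.559, -0, 1.092, -0.106], TCP at [161.14, 603.887, 228.661] pointing down, gripper open.
Joint ranges: [-3.1, 3.1], [-0.84, 2.19], [0.05, 2.79], [-1.13, 4.28], [0.06, 2.93], [-2.69, 2.69]. Speed limits (rad/s): [2.22, 2.22, 2.79, 3.14, 3.14, 3.14].

### API

Orientations are given as [roll, pitch, yaw] about the fixed x, y, z axes, in that order (R = Rz(yaw) Ry(pitch) Rx(roll)).
In Python, from cell import * gives the robot as it stands.
- The arm moves only by the tool play_rows, never from a script. Its argument "moves" is a list of rows, each a list of 7 numbers: the shift along the tool's x, y, z in m, then the turn, a rotation vector about the tool's x, y, z in rad, then the opening in per cent of the stroke, from 0 (shut) to 100 (fully open). In form: [[tx, ty, tz, ax, ay, az, claw], ...]. A call has 1 to 8 rows; each row shifts and turns the pose as measured when the row begins, along the tool's axes as they then stand; what a row does not reach is not made up. A row lasts 1/10 s, in which the tool goes at most 50 mm and 8.59 degrees, less where a joint would pass 70% of its speed; a pose out of reach is approached as far as the arm can. A call is refused whole if a number of a shift passes 0.05 or a number of a turn 0.15, either way. A call with a gripper value outside its range is refused whole. The fingers move at their own pace and stop on an object; the grip force is fixed at half the most. Time passes only in rows, so rows that do not move let the fingers close. It gives the time, the measured TCP pose, the force and the opening at its end, in the units of the state.
- state(): the state, without advancing time (a new reading comes with each control period).
- read_camera(name): name is "scene" or "top" or "wrist"; returns a dict with "img" (400x640x3 uint8, red, green, blue), "fx", "fy", "cx", "cy" (pixels), "R" (3x3) and "t" (3): a world point X has camera coordinates R X + t. Camera axes: x right, y down, z forward; pixel columns grow to the right and rows downward; lengths in mm; the calibration is good to about 2 mm. A picture is of the moment at which its call begins. There is no depth.
- job_done(): hands the job in, once; it reports no verdict.
The state is a dict: "t": time; "joints": joint angles; "qvel": joint speeds; "tau": joint torques, N m; "eef_pos": TCP position; "tcp_rot": TCP orientation; "ft_force": force on the tool from outside, world axes, zero at the start; "moment": the same for the moment, N m; "opening": opening from 0.0 (shut) to 1.0 (fully open).
Only numpy, scipy, OpenCV 4.12 (cv2) and the standard library are available. Lean on these libraries where they do the work, as an engineer would, in place of code of your own. Each camera call takes 0.05 s, during which the arm holds its last target.

### The job

Close the bench press on the white plaster mould. First swing the green press arm in over the mould until it is fully home against its stop, next flip the yellow safety catch fully over by pushing its tab away from the red lever, and then pull the red-handled lever towards the robot all the way to its stop and keep holding it there: the lever springs back if let go, so finish while still holding it pulled. Leave the mould in its nest, and do not disturb the white porcelain vase, bowl and dish cover standing around.

Things in the scene. Friction and masses are not known exactly. Their poses are not given: they have to be found in the camera images.
- press: Bench press. Green base plate 300 (x) x 420 (y) x 20 mm high; origin at the centre of its underside, +x away from the robot, +y left, turned at most 0.2 rad ('press x, y' below: mm in this frame). Left half: a lifting platen with the mould, and a column with the swing arm. Right half: green console 85 x 110 mm, top at z 95, centre press (20, -40), with yellow catch and red lever.
- swing_arm (a joint): Angle (rad) of the press arm about its upright hinge. 0 = fully home against its stop, pointing along press -x (to the robot), its pad centred over the mould; grows as it swings out to the left (press +y), up to 1.25. Starts 0.7 to 1.1. Stays where it is left; about 2 N at the knob moves it.
- swing_knob (a point): On the axis of the black upright round knob (26 mm diameter, 62 mm high) at the arm's free end, 23 mm below its top, 39 mm above the arm's upper face, 253 mm above the table. Moves on a circle of radius 170 mm about swing_hinge. Arm 34 mm wide, 22 mm thick; its head (52 mm diameter) is 90 mm from the hinge, with a steel rod rising from it to 248 mm above the table.
- swing_hinge (a point): Point on the arm's upright hinge axis at the arm's mid-height, 203 mm above the table, at press (120, 150).
- catch (a joint): Angle (rad) of the yellow safety catch, hinged along press x. 0 = guarding: its bar (12 mm square, 60 mm long) lies level across the front of the lever's stem and blocks it; its tab stands upright. Grows as the tab is pushed left (press +y, away from the lever), lifting the bar clear; 1.2 = fully over, at its stop. Starts 0 to 0.1; stays where left; about 1.5 N at the tab's end moves it.
- catch_tab (a point): In the middle of the catch's yellow thumb tab, 3 mm below its end. The tab is a plate 22 mm wide (press x), 8 mm thick (press y), 58 mm long from catch_hinge; upright at 0, its end 198 mm above the table; leans to press +y as it is flipped. The blocking bar lies 35 mm farther along press +x than the tab, its top 146 mm above the table at 0.
- catch_hinge (a point): Point on the catch's hinge axis below the tab, at press (-22, -15), 140 mm above the table.
- lever (a joint): Angle (rad) of the lever, hinged along press y. 0 = released, leaning 0.35 rad away from the robot; grows as it is pulled towards the robot (press -x); 0.9 = stop, leaning 0.55 rad to the robot. A spring returns it: 4 N at the handle to start, 9 to 13 N to hold at the stop. Blocked below 0.2 by the guarding catch. Pulling it raises the mould by up to 30 mm.
- lever_grip (a point): On the axis of the lever's round red handle (20 mm diameter, level, along press y), mid free length. The handle sticks out 95 mm to the right (press -y) of the centre of the stem (16 mm square, at press y -60); this point is 55 mm from the stem, 40 mm from the free end, 227 mm above the table at 0. Moves on a circle of radius 130 mm about lever_hinge; free space all round the handle.
- lever_hinge (a point): Point on the lever's hinge axis straight beside lever_grip, at press (20, -115), 105 mm above the table.
- press_pad (a joint): How far (m) the round rubber pad under the arm's head (64 mm diameter) is pushed up into its spring: 0 when it touches nothing, about 0.008 when the lever is at its stop and the mould is raised against it. The pad's face is 21 mm above the mould while the lever is released.
- mould: White closed two-part plaster mould, 108 x 92 x 75 mm, origin at the centre of its underside; sits loose between low rails on a steel platen at nest, its top 111 mm above the table. About 0.6 kg. The lever lifts platen and mould straight up against the pad.
- vase: White porcelain vase, 125 mm tall, 80 mm wide, origin at the centre of its foot. Bystander.
- bowl: White porcelain bowl, 110 mm wide, 55 mm tall, origin at the centre of its foot. Bystander.
- dish_cover: White porcelain dish cover with a small knob, 120 x 75 x 66 mm, origin at the centre of its underside. Bystander.
- nest (a point): Centre of the mould's nest on the platen, at press (30, 150), 36 mm above the table with the lever released; this point is fixed to the press and does not rise.
There are look-alikes about, which are no part of the job. Leave any orange or turquoise look-alike of the mould alone.

How it is judged (in metres and radians):
On the way, in this order (a step that is already met when the one before it is completed fails the run):
1. the press arm is swung home over the mould (value of joint swing_arm below 0.06 rad), for 0.2 s.
2. the safety catch is flipped over, the lever still released (value of joint catch above 0.95 rad and value of joint lever below 0.25 rad), for 0.2 s.
3. the lever is pulled to its stop and the pad presses on the mould (value of joint lever above 0.8 rad and value of joint press_pad above 0.002 m), for 0.2 s.
At the end, for the whole second after the job is handed in: Through the last second: arm within 0.06 rad of home, catch past 0.9 rad, lever held past 0.8 rad (stop 0.9) with the robot pushing on the press by over 2 N, pad pushed in over 2 mm by the mould, mould upright (0.1 rad) and within 10 mm of its nest's centre (all of step 3 and value of joint swing_arm below 0.06 rad and value of joint catch above 0.9 rad and contact force between any of the fingers, the arm and press above 2 N and horizontal distance between mould and nest below 0.01 m and angle between mould's own z axis and vertical below 0.1 rad); the arm keeps its last pose, push and grip.
It fails at once if a porcelain bystander is moved more than 20 mm or tipped (distance of any of vase, bowl, dish_cover from where it was at the start of the episode above 0.02 m or angle between any of vase, bowl, dish_cover's own z axis and vertical above 0.3 rad).
It fails at once if the mould is knocked out of its nest (horizontal distance between mould and nest above 0.015 m).
It fails at once if the lever is forced past the guarding catch (value of joint lever above 0.45 rad and value of joint catch below 0.4 rad).
It also fails if it takes over 69 s, if anything falls off the work surface, if the arm or the gripper's body presses on something with over 40 N, if the wrist force passes 120 N, or if a joint passes its speed limit or range.

## Working session

There is one attempt and no reset: what is moved stays moved. The work goes in short steps, Python scripts to look and compute and a tool call to move; the robot and the scene stay as the last step left them, time stands still between calls to the robot, and variables do not carry over. Pictures are saved under pics/ and viewed, and the job is handed in when it is done.

Besides the shell and the picture viewer there is one more tool, called as name(argument=value, ...), one argument or row to a line, values as JSON. play_rows: Moves the arm, as the interface text tells. Its arguments: {"type":"object","properties":{"moves":{"type":"array"}},"required":["moves"]}

```bash
mkdir -p pics; ls; python3 - <<'E'
from cell import *
import cv2
s=state();print(s)
for n in("scene","top","wrist"):
    c=read_camera(n);cv2.imwrite(f"pics/{n}0.png",c["img"][:,:,::-1]);print(n,c["fx"],c["cx"],c["cy"],c["R"],c["t"])
E
```

```text
pics
{'t': 0.0, 'joints': array([ 1.20440966e+00,  4.91595362e-01,  1.55946547e+00,  5.78531545e-06,
        1.09166488e+00, -1.05632345e-01]), 'qvel': array([-0.00144591, -0.00014248,  0.00031909, -0.0006733 ,  0.00169063,
       -0.00098989]), 'tau': array([ 2.05561182e-04, -6.12655950e+01, -2.58176279e+01,  6.92420150e-02,
        4.83175053e-02, -1.10248370e-04]), 'eef_pos': array([161.04578776, 603.66118583, 228.03397117]), 'tcp_rot': array([-3.14046645e+00, -1.24567416e-04,  2.88083559e+00]), 'ft_force': array([ 0.32022017,  0.26438499, -0.48122431]), 'moment': array([-0.00580041, -0.05308244, -0.02662028]), 'opening': 0.9990225545338921}
scene 384.43674728018493 317.4393912603607 202.9076337026583 [[ 0.68587637  0.72770657  0.00409386]
 [ 0.600982   -0.56324601 -0.56707545]
 [-0.41035868  0.39140399 -0.82365567]] [-373.21034984 -262.94953273 1722.55669466]
top 503.88218379496914 314.8283957737822 187.2434218354441 [[-0.04128444 -0.9991363   0.0047172 ]
 [-0.97787787  0.03943616 -0.20542554]
 [ 0.20506208 -0.01309372 -0.97866138]] [ -29.12972547  618.36101883 1887.26256561]
wrist 340.7604946006045 319.58542291870344 202.0142830051615 [[ 0.25889883  0.96590334 -0.001458  ]
 [ 0.93652887 -0.25065535  0.2451236 ]
 [ 0.23640025 -0.06482768 -0.96949074]] [-624.71675196  -27.28268776  390.08517406]
```

View pics/scene0.png

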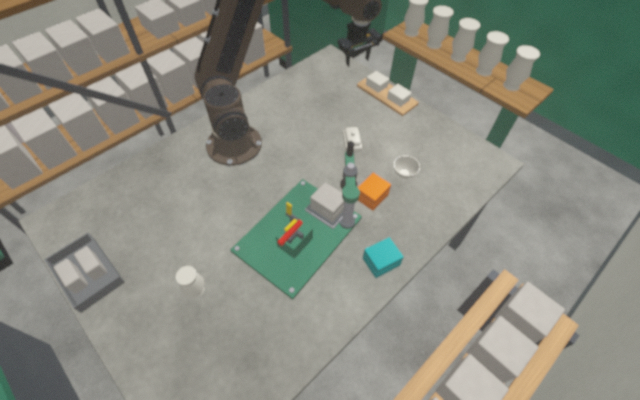

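View pics/top0.png

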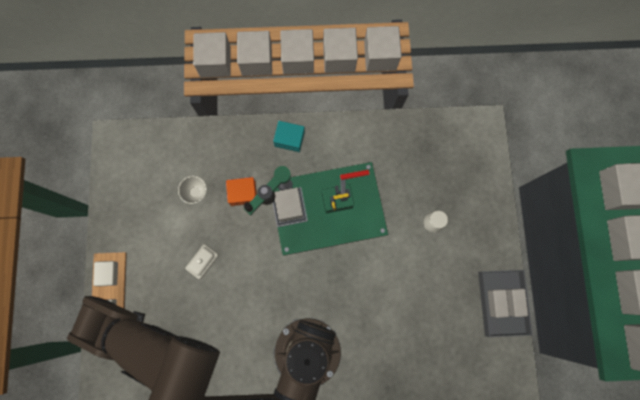

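View pics/wrist0.png

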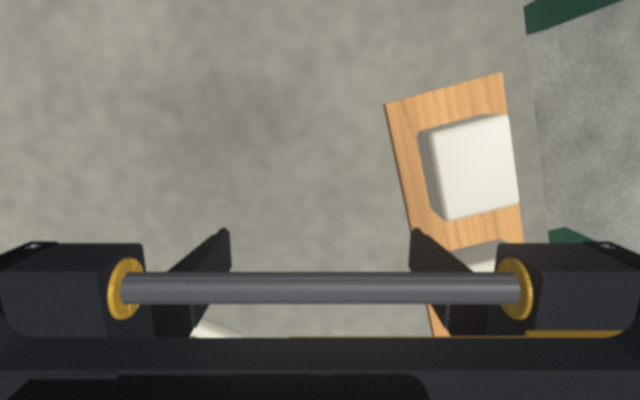

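```bash
cat > h.py <<'E'
from cell import *
import numpy as np, cv2
def ray(c,u,v):
    d=np.array([(u-c["cx"])/c["fx"],(v-c["cy"])/c["fy"],1.]);R=np.array(c["R"]);return -R.T@np.array(c["t"]),R.T@d
def onz(c,u,v,z):
    o,d=ray(c,u,v);return o+d*(z-o[2])/d[2]
def proj(c,X):
    p=np.array(c["R"])@np.array(X)+np.array(c["t"]);return np.array([c["fx"]*p[0]/p[2]+c["cx"],c["fy"]*p[1]/p[2]+c["cy"]])
def tri(a,pa,b,pb):
    o1,d1=ray(a,*pa);o2,d2=ray(b,*pb)
    s=np.linalg.lstsq(np.c_[d1,-d2],o2-o1,rcond=None)[0]
    A=o1+s[0]*d1;B=o2+s[1]*d2;return (A+B)/2,np.linalg.norm(A-B)
def crop(img,x,y,w,h,k,f):
    cv2.imwrite(f,cv2.resize(img[y:y+h,x:x+w],None,fx=k,fy=k,interpolation=cv2.INTER_CUBIC)[:,:,::-1])
E
python3 - <<'E'
from h import *
t=read_camera("top");s=read_camera("scene")
crop(t["img"],225,150,180,120,4,"pics/t1.png");crop(s["img"],220,120,190,180,3.3,"pics/s1.png") if 0 else crop(s["img"],220,120,190,180,3,"pics/s1.png")
E
```

```text
(no output)
```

View pics/t1.png

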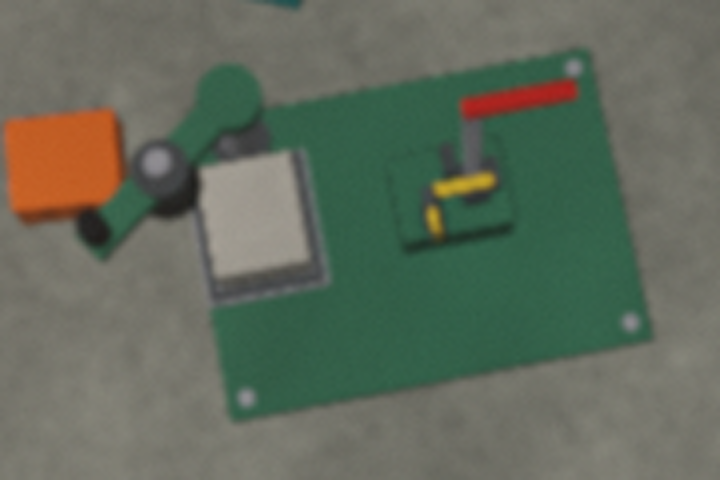

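View pics/s1.png

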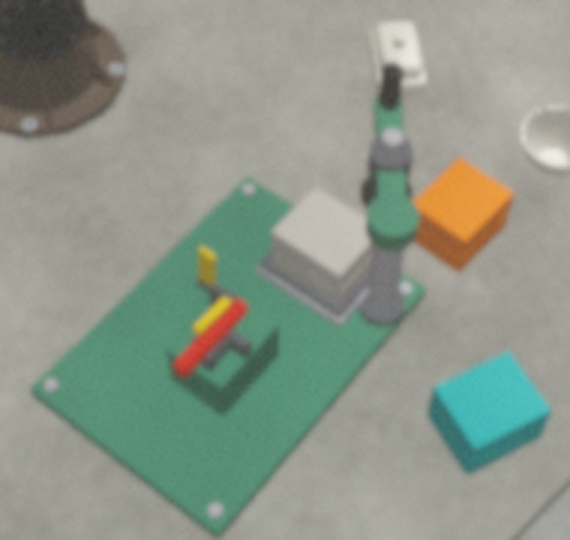

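```bash
cat >> h.py <<'E'
def fit(P,Q):  # 2D rigid P(press)->Q
    P=np.array(P,float);Q=np.array(Q,float)
    p=P-P.mean(0);q=Q-Q.mean(0)
    a=np.arctan2((p[:,0]*q[:,1]-p[:,1]*q[:,0]).sum(),(p*q).sum());R=np.array([[np.cos(a),-np.sin(a)],[np.sin(a),np.cos(a)]])
    t=Q.mean(0)-R@P.mean(0);return a,R,t,Q-(P@R.T+t)
E
python3 - <<'E'
from h import *
t=read_camera("top");s=read_camera("scene")
tc=lambda u,v:((u+.5)/4-.5+225,(v+.5)/4-.5+150)
sc=lambda u,v:((u+.5)/3-.5+220,(v+.5)/3-.5+120)
P=[(-150,210),(-150,-210),(150,-210)]
for nm,P_,Q,c in(("top",P,[tc(233,419),tc(652,340),tc(588,48)],t),("scene",P+[(150,210)],[sc(250,178),sc(35,391),sc(218,533),sc(425,290)],s)):
    W=[onz(c,*q,20)[:2] for q in Q]
    a,R,o,res=fit(P_,W);print(nm,a,o,res.round(1).tolist())
# knob
k,e=tri(t,tc(92,226),s,sc(391,70));print("knob",k,e)
for nm,c,pts in(("t",t,dict(knob=tc(90,226),head=tc(157,161),hinge=tc(229,98))),):
    print(onz(c,*pts["knob"],276),onz(c,*pts["head"],248),onz(c,*pts["hinge"],214))
print("knob scene z276",onz(s,*sc(391,68),276))
print("tab",tri(t,tc(431,206),s,sc(205,247)))
print("handle ends",tri(t,tc(465,108),s,sc(240,306)),tri(t,tc(575,91),s,sc(180,370)))
E
```

```text
top 0.1475499364307695 [ 544.08873322 -102.63445163] [[1.9, -4.0], [-0.2, 2.4], [-1.8, 1.6]]
scene 0.15203601056115942 [ 546.18180155 -101.12671191] [[3.5, -1.2], [4.9, 3.8], [-4.9, 2.2], [-3.5, -4.8]]
knob [516.33091415 181.22189653 275.48889309] 1.6351110632935328
[515.78742396 182.21273499 276.        ] [575.94620896 126.44732133 248.        ] [638.09964921  63.82246245 214.        ]
knob scene z276 [514.81237246 183.90329553 276.        ]
tab (array([ 529.22625709, -115.93263072,  219.15169927]), np.float64(8.717443714993664))
handle ends (array([ 616.4571873 , -146.54608596,  230.11496658]), np.float64(0.8716733641307585)) (array([ 629.6757716 , -243.67547807,  227.85871089]), np.float64(3.3878079193277792))
```

The things that could be mistaken are:
- **Mould:** white, top (289,204), scene (326,202). The orange block at top (241,190) and the turquoise block at (289,135) are look-alikes. So are the white blocks on the trays.
- **Knob:** the black post at top (248,206), scene (350,143). The steel rod and head at top (264,190) is not it.
- **Tab:** yellow, at scene (289,209). The yellow bar at scene (290,227) is not it.

The crops confirm the choices. The knob triangulates to z 275 and 172 mm from the hinge, against 276 and 170 given.

play_rows(
  moves=[
    [-0.038, -0.026, -0.012, 0, 0, 0, 60],
    [-0.038, -0.026, -0.012, 0, 0, 0, 60],
    [-0.038, -0.026, -0.012, 0, 0, 0, 60],
    [-0.038, -0.026, -0.012, 0, 0, 0, 60],
    [-0.038, -0.026, -0.012, 0, 0, 0, 60],
    [-0.038, -0.026, -0.012, 0, 0, 0, 60],
    [-0.038, -0.026, -0.012, 0, 0, 0, 60],
    [-0.038, -0.026, -0.012, 0, 0, 0, 60],
  ],
)

```text
t: 1.15
eef_pos: [405.8, 317.8, 326.0]
tcp_rot: [-3.139, -0.0, 2.889]
ft_force: [1.1, 1.1, -0.1]
opening: 0.599
```

```bash
cat >> h.py <<'E'
from scipy.spatial.transform import Rotation as Ro
def to(X):
    s=state();R=Ro.from_euler('xyz',s["tcp_rot"]).as_matrix()
    print("pos",s["eef_pos"].round(1),"rpy",s["tcp_rot"].round(3),"t",round(s["t"],2),"F",s["ft_force"].round(1),"open",round(s["opening"],2))
    d=R.T@(np.array(X)-s["eef_pos"]);print("tool d",d.round(1),"world d",(np.array(X)-s["eef_pos"]).round(1));return d
E
python3 -c "
from h import *
to([516,182,310])"
```

```text
pos [405.8 317.8 326. ] rpy [-3.139 -0.     2.889] t 1.15 F [ 1.1  1.1 -0.1] open 0.6
tool d [-140.6 -104.    16.2] world d [ 110.2 -135.8  -16. ]
```

play_rows(
  moves=[
    [-0.035, -0.026, 0.0, 0, 0, 0, 60],
    [-0.035, -0.026, 0.002, 0, 0, 0, 60],
    [-0.035, -0.026, 0.002, 0, 0, 0, 60],
    [-0.035, -0.026, 0.002, 0, 0, 0, 60],
    [0, 0, 0, 0, 0, 0, 60],
  ],
)

```text
t: 1.65
eef_pos: [522.2, 172.0, 322.7]
tcp_rot: [3.141, 0.004, 2.885]
ft_force: [-1.0, 0.7, -0.4]
opening: 0.596
```

```bash
python3 -c "
from h import *
to([516,182,310])
s=read_camera('scene');w=read_camera('wrist');t=read_camera('top')
crop(s['img'],290,80,120,100,5,'pics/s2.png');crop(w['img'],0,0,640,400,1,'pics/w2.png')
print(proj(w,[516,182,276]))
to([516,182,240])"
```

```text
pos [522.2 172.  322.7] rpy [3.141 0.004 2.885] t 1.65 F [-1.   0.7 -0.4] open 0.6
tool d [ 8.6  8.1 12.7] world d [ -6.2  10.  -12.7]
[330.48951386 217.68919006]
pos [519.5 175.5 323.2] rpy [3.14  0.004 2.888] t 1.8 F [-0.7  0.4  0.2] open 0.6
tool d [ 5.3  5.3 83.2] world d [ -3.5   6.5 -83.2]
```

View pics/s2.png

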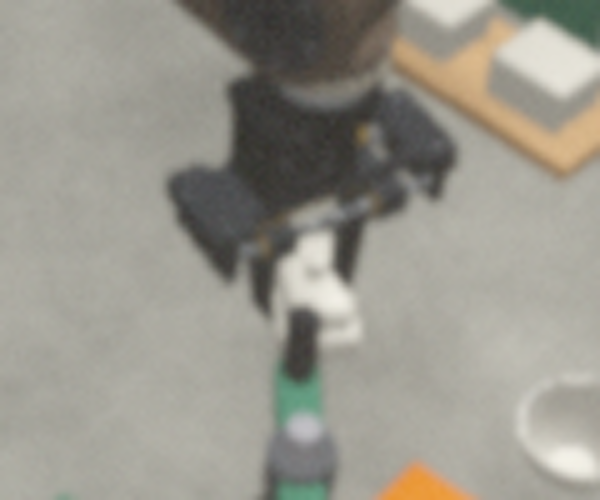

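View pics/w2.png

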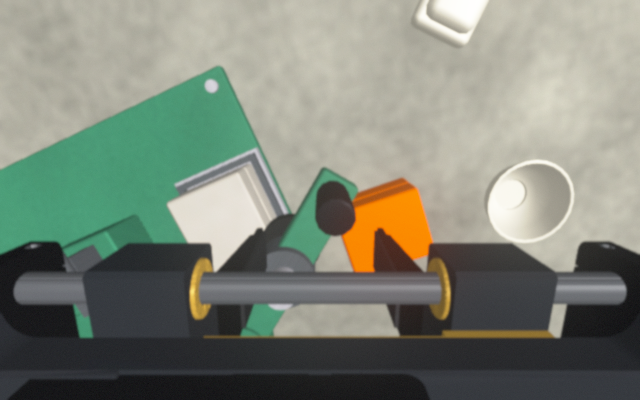

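The wrist view shows the knob top at (334,210), between the jaws and close to the predicted (330,218). I'm descending.

play_rows(
  moves=[
    [0.005, 0.005, 0.02, 0, 0, 0, 60],
    [0.001, 0.001, 0.025, 0, 0, 0, 60],
    [0, 0, 0.025, 0, 0, 0, 60],
    [0, 0, 0.013, 0, 0, 0, 60],
    [0, 0, 0, 0, 0, 0, 42],
    [0, 0, 0, 0, 0, 0, 42],
    [0, 0, 0, 0, 0, 0, 42],
  ],
)

```text
t: 2.5
eef_pos: [511.1, 191.1, 240.9]
tcp_rot: [3.137, 0.007, 2.899]
ft_force: [0.6, 0.5, -0.5]
opening: 0.432
```

```bash
python3 -c "
from h import *
w=read_camera('wrist');crop(w['img'],0,0,640,400,1,'pics/w3.png')
to([516,182,240])
H=np.array([641.2,64.2])
for a in np.linspace(.9,0,7):
    th=np.pi+.15-a; print(a.round(2),(H+170*np.array([np.cos(th),np.sin(th)])).round(0))
"
```

```text
pos [511.2 191.  241.1] rpy [3.137 0.008 2.899] t 2.55 F [-0.3  0.3  0. ] open 0.42
tool d [-6.8 -7.6  1.1] world d [ 4.8 -9.  -1.1]
0.9 [517. 180.]
0.75 [501. 160.]
0.6 [488. 138.]
0.45 [479. 114.]
0.3 [473.  90.]
0.15 [471.  64.]
0.0 [473.  39.]
```

View pics/w3.png

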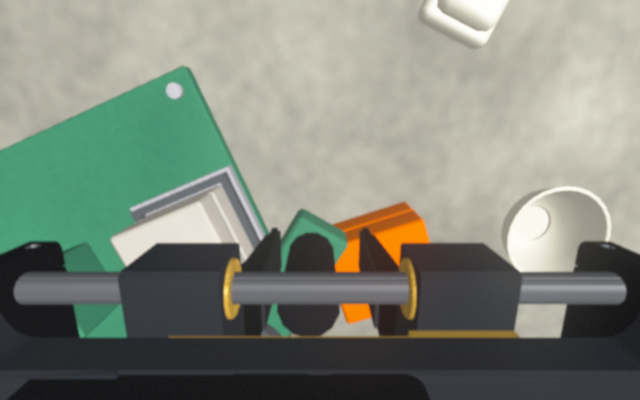

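play_rows(
  moves=[
    [0.001, -0.013, 0.001, 0, 0, 0, 42],
    [0.001, -0.013, 0, 0, 0, 0, 42],
    [0.002, -0.012, 0, 0, 0, 0, 42],
    [0.003, -0.013, 0, 0, 0, 0, 42],
    [0.003, -0.013, 0, 0, 0, 0, 42],
    [0, 0, 0, 0, 0, 0, 42],
  ],
)

```text
t: 3.15
eef_pos: [482.9, 127.6, 241.6]
tcp_rot: [3.133, 0.009, 2.899]
ft_force: [-0.5, 0.1, 0.6]
opening: 0.419
```

```bash
python3 -c "
from h import *
w=read_camera('wrist');crop(w['img'],0,0,640,400,1,'pics/w4.png')
to([486,131,240])
"
```

```text
pos [483.4 128.1 241.7] rpy [3.133 0.009 2.899] t 3.2 F [ 0.6 -0.   0.2] open 0.42
tool d [-1.8  3.4  1.8] world d [ 2.6  2.9 -1.7]
```

View pics/w4.png

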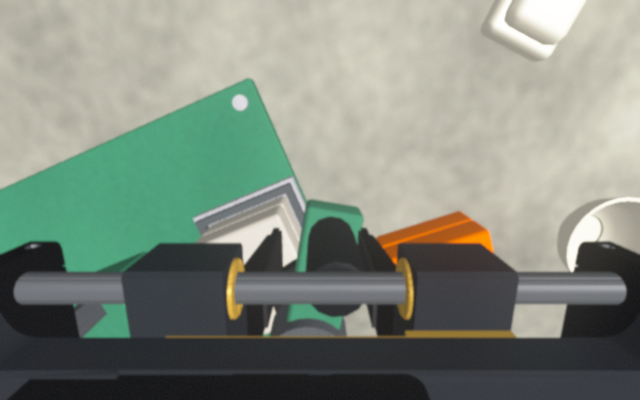

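play_rows(
  moves=[
    [0.0, -0.012, 0.001, 0, 0, 0, 42],
    [0.0, -0.012, 0, 0, 0, 0, 42],
    [-0.001, -0.012, 0.001, 0, 0, 0, 42],
    [-0.001, -0.012, 0, 0, 0, 0, 42],
    [-0.003, -0.012, 0, 0, 0, 0, 42],
    [-0.003, -0.012, 0, 0, 0, 0, 42],
    [0, 0, 0, 0, 0, 0, 42],
  ],
)

```text
t: 3.9
eef_pos: [473.8, 50.5, 239.2]
tcp_rot: [3.133, 0.01, 2.899]
ft_force: [-0.5, 0.8, 1.2]
opening: 0.424
```

```bash
python3 -c "
from h import *
w=read_camera('wrist');crop(w['img'],0,0,640,400,1,'pics/w5.png')
to([474,30,240])
"
```

```text
pos [473.8  51.  239.2] rpy [3.133 0.01  2.899] t 3.95 F [-0.2 -0.   0.1] open 0.42
tool d [ -5.2 -20.3  -0.9] world d [  0.2 -21.    0.8]
```

View pics/w5.png

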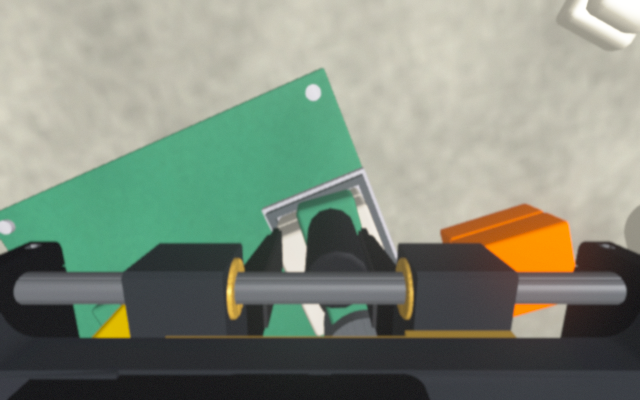

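Two-thirds of the way there. Next come small steps, watching the force for the stop.

play_rows(
  moves=[
    [-0.001, -0.008, 0, 0, 0, 0, 42],
    [-0.001, -0.008, 0, 0, 0, 0, 42],
    [-0.001, -0.006, 0, 0, 0, 0, 42],
  ],
)

```text
t: 4.25
eef_pos: [472.5, 31.2, 239.1]
tcp_rot: [3.125, 0.011, 2.897]
ft_force: [6.6, 61.6, -4.5]
opening: 0.43
```

play_rows(
  moves=[
    [-0.001, -0.005, 0, 0, 0, 0, 42],
    [0, 0, 0, 0, 0, 0, 42],
  ],
)

```text
t: 4.45
eef_pos: [472.5, 32.7, 238.8]
tcp_rot: [3.11, 0.008, 2.895]
ft_force: [0.0, 0.2, -0.0]
opening: 0.429
```

```bash
python3 -c "
from h import *
w=read_camera('wrist');crop(w['img'],0,0,640,400,1,'pics/w6.png')
to([474,30,240])
"
```

```text
pos [472.4  32.4 238.8] rpy [3.111 0.008 2.895] t 4.5 F [ 3.4 18.3 -0.5] open 0.42
tool d [-2.2 -1.9 -1.2] world d [ 1.6 -2.4  1.2]
```

View pics/w6.png

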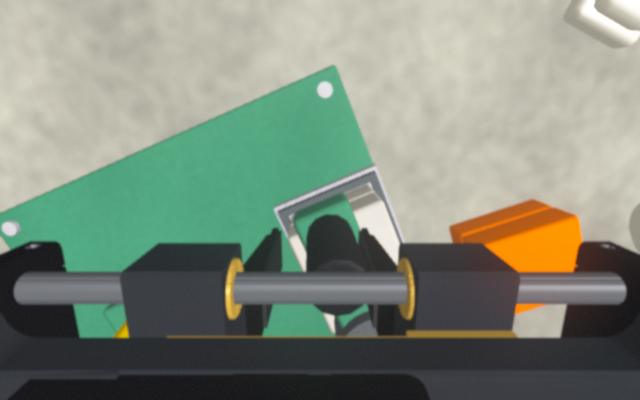

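The arm met its stop: 61 N at y≈32, the predicted home. I'm opening, rising clear and turning the jaws to align with the press.

play_rows(
  moves=[
    [0, 0.001, 0, 0, 0, 0, 70],
    [0, 0, 0, 0, 0, 0, 70],
    [0, 0, -0.02, 0, 0, 0, 70],
    [0, 0, -0.03, 0, 0, 0, 70],
    [0, 0, -0.03, 0, 0, 0, 70],
    [-0.03, -0.03, 0, 0.02, 0, -0.13, 70],
    [-0.02, -0.03, 0, 0, 0, -0.13, 0],
    [0, -0.03, 0, 0, 0, -0.13, 0],
  ],
)

```text
t: 5.3
eef_pos: [509.6, -70.3, 321.3]
tcp_rot: [3.139, 0.01, -2.982]
ft_force: [-0.2, 0.1, -0.3]
opening: 0.583
```

```bash
python3 -c "
from h import *
to([530.7,-154.7,310])
s=read_camera('scene');w=read_camera('wrist');t=read_camera('top')
crop(s['img'],250,120,120,110,5,'pics/s7.png');crop(w['img'],0,0,640,400,1,'pics/w7.png');crop(t['img'],225,150,180,120,4,'pics/t7.png')
print(proj(w,[525.5,-120,198]), proj(s,[525.5,-120,198]))
"
```

```text
pos [509.6 -70.3 321.3] rpy [ 3.139  0.01  -2.982] t 5.3 F [-0.2  0.1 -0.3] open 0.58
tool d [ -7.2 -86.7  11.1] world d [ 21.1 -84.4 -11.3]
[262.02123986 207.64332704] [288.00428965 205.33102737]
```

View pics/s7.png

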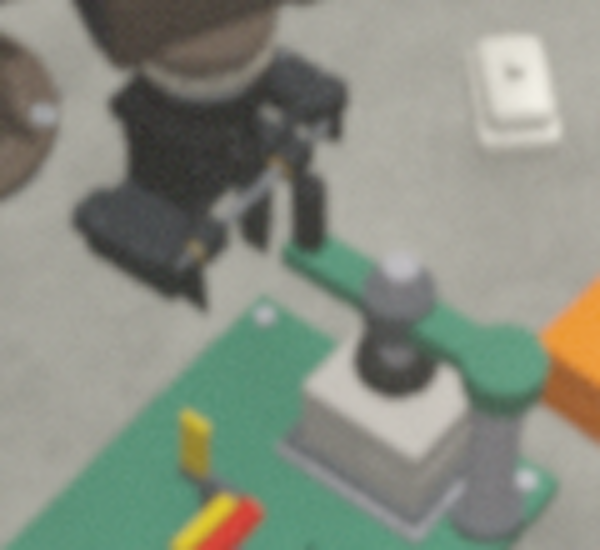

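View pics/w7.png

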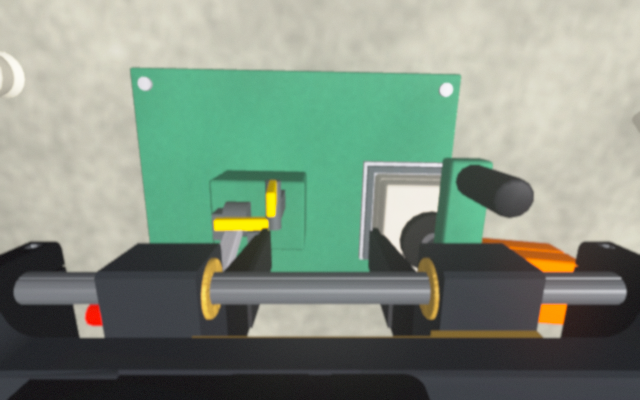

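View pics/t7.png

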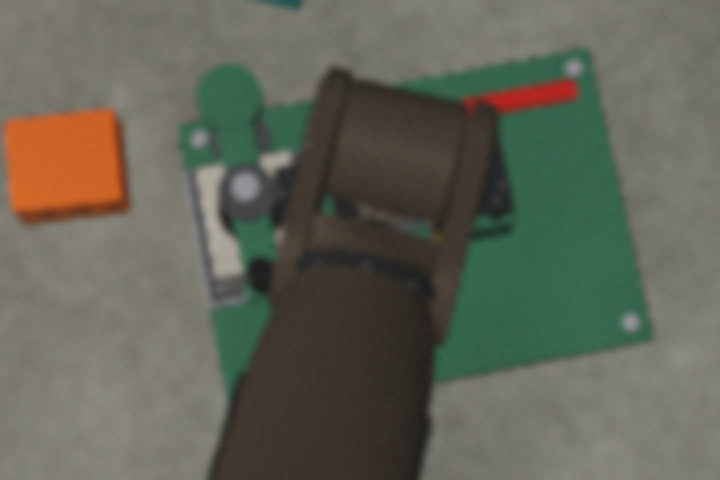

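```bash
python3 -c "
from h import *
w=read_camera('wrist');crop(w['img'],120,50,360,220,2.2,'pics/w8.png')
a=.15;R=np.array([[np.cos(a),-np.sin(a)],[np.sin(a),np.cos(a)]])
W=lambda x,y,z:np.r_[R@[x,y]+[545,-102],z]
for n,p in dict(cornerNR=(-150,-210,20),cornerNL=(-150,210,20),tabtopF=(-33,-15,198),tabtopB=(-11,-15,198),tabhinge=(-22,-15,140),consNL=(-22.5,15,95),consNR=(-22.5,-95,95),barTL=(13,-15,146),knob=(-50,150,276)).items():
    q=proj(w,W(*p));print(n,q.round(0),((q-[120,50])*2.2).round(0))
to([0,0,0])
"
```

```text
cornerNR [122.  73.] [ 5. 50.]
cornerNL [456.  73.] [740.  50.]
tabtopF [257. 197.] [302. 323.]
tabtopB [258. 222.] [304. 378.]
tabhinge [268. 194.] [325. 316.]
consNL [300. 184.] [395. 295.]
consNR [203. 184.] [183. 295.]
barTL [268. 228.] [326. 392.]
knob [506. 200.] [848. 330.]
pos [508.3 -69.3 320.8] rpy [ 3.138  0.008 -2.991] t 5.5 F [0.7 1.1 0.3] open 0.42
tool d [494.8 143.4 317.3] world d [-508.3   69.3 -320.8]
```

View pics/w8.png

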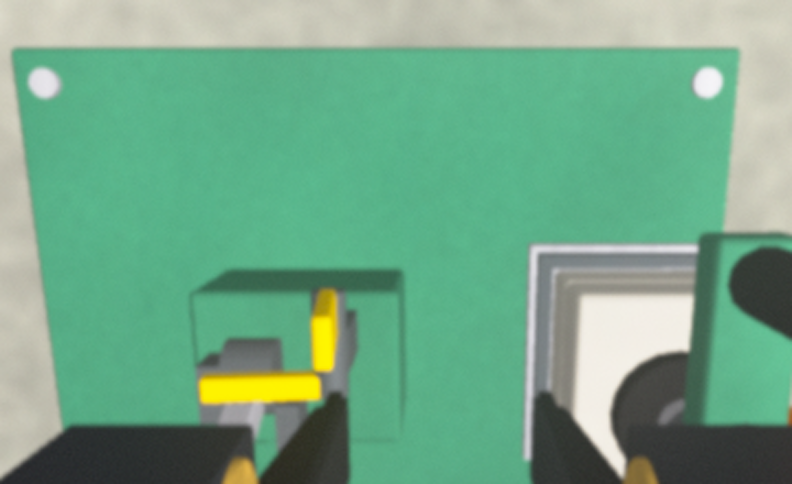

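play_rows(
  moves=[
    [-0.003, -0.028, 0.004, 0, 0, 0, 0],
    [-0.003, -0.028, 0.004, 0, 0, 0, 0],
    [-0.003, -0.028, 0.004, 0, 0, 0, 0],
    [0, 0, 0, 0, 0, 0, 0],
    [0, 0, 0, 0, 0, 0, 0],
  ],
)

```text
t: 6.0
eef_pos: [529.4, -149.1, 308.5]
tcp_rot: [3.137, 0.008, -2.997]
ft_force: [0.7, 0.5, 0.2]
opening: 0.024
```

```bash
python3 -c "
from h import *
w=read_camera('wrist');crop(w['img'],0,0,640,400,1,'pics/w9.png')
to([530.7,-152,190])
"
```

```text
pos [ 529.4 -148.9  308.5] rpy [ 3.137  0.008 -2.997] t 6.05 F [ 0.  -1.1 -0.1] open 0.01
tool d [  0.   -3.8 118.5] world d [   1.3   -3.1 -118.5]
```

View pics/w9.png

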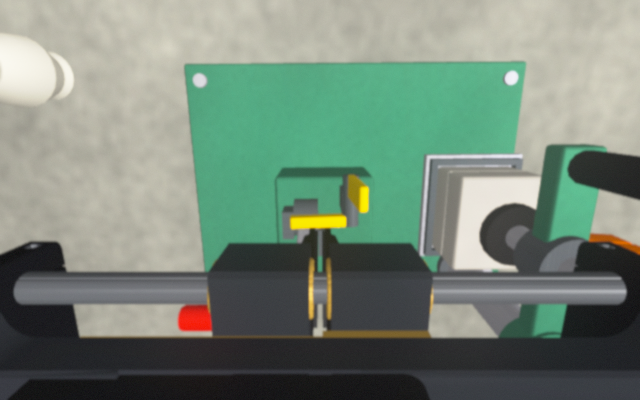

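play_rows(
  moves=[
    [0, -0.003, 0.02, 0, 0, 0, 0],
    [0, 0, 0.025, 0, 0, 0, 0],
    [0, 0, 0.025, 0, 0, 0, 0],
    [0, 0, 0, 0, 0, 0, 0],
  ],
)

```text
t: 6.45
eef_pos: [530.1, -146.8, 238.7]
tcp_rot: [3.138, 0.011, -2.995]
ft_force: [0.8, 0.3, 1.5]
opening: 0.002
```

```bash
python3 -c "
from h import *
w=read_camera('wrist');crop(w['img'],0,0,640,400,1,'pics/w10.png')
s=read_camera('scene');crop(s['img'],230,120,120,110,5,'pics/s10.png')
to([530.7,-152,190])
"
```

```text
pos [ 531.3 -147.5  241.6] rpy [ 3.141  0.014 -2.995] t 6.55 F [-0.1 -0.2  0.5] open 0.0
tool d [ 2.  -4.4 51.6] world d [ -0.6  -4.5 -51.6]
```

View pics/w10.png

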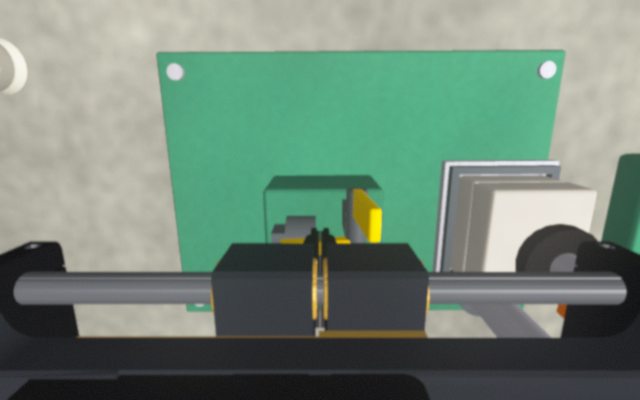

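View pics/s10.png

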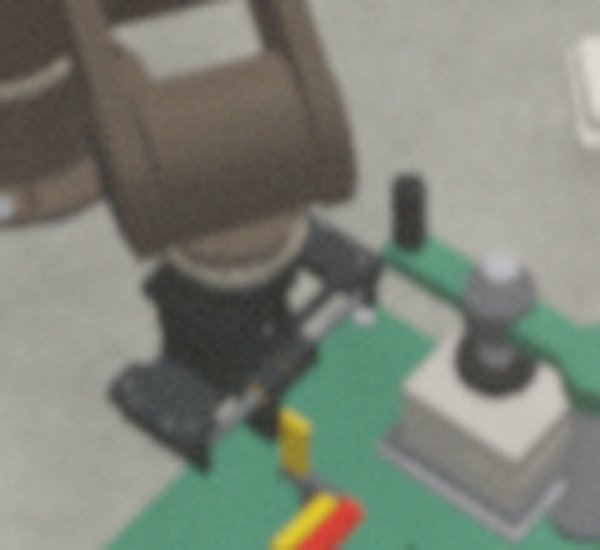

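The closed fingertips are right of the tab with a clear gap and in line with it in x. I'm going down beside the tab.

play_rows(
  moves=[
    [0.002, -0.003, 0.017, 0, 0, 0, 0],
    [0, 0, 0.017, 0, 0, 0, 0],
    [0, 0, 0.014, 0, 0, 0, 0],
    [0, 0, 0, 0, 0, 0, 0],
  ],
)

```text
t: 6.95
eef_pos: [533.1, -150.0, 199.5]
tcp_rot: [-3.137, 0.023, -2.994]
ft_force: [0.1, -1.0, 0.9]
opening: 0.004
```

```bash
python3 -c "
from h import *
w=read_camera('wrist');crop(w['img'],0,0,640,400,1,'pics/w11.png')
s=read_camera('scene');crop(s['img'],230,120,120,110,5,'pics/s11.png')
to([530.7,-152,190])
a=.15;R=np.array([[np.cos(a),-np.sin(a)],[np.sin(a),np.cos(a)]])
print(R.T@(state()['eef_pos'][:2]-[545,-102]))
"
```

```text
pos [ 533.7 -150.3  200.8] rpy [-3.136  0.025 -2.994] t 7.05 F [0.1 0.3 0.5] open 0.0
tool d [ 3.5 -1.2 10.8] world d [ -3.   -1.7 -10.8]
[-18.3581971  -46.08394199]
```

View pics/w11.png

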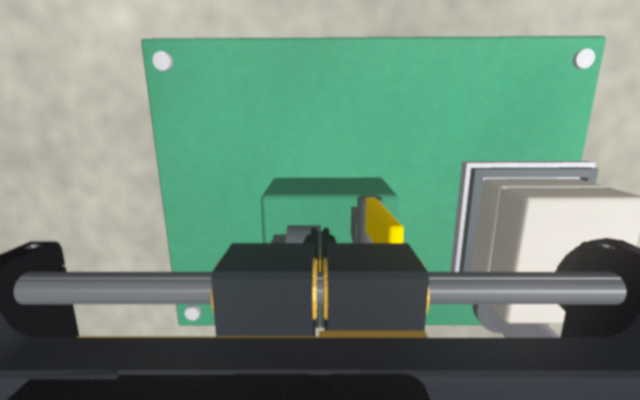

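View pics/s11.png

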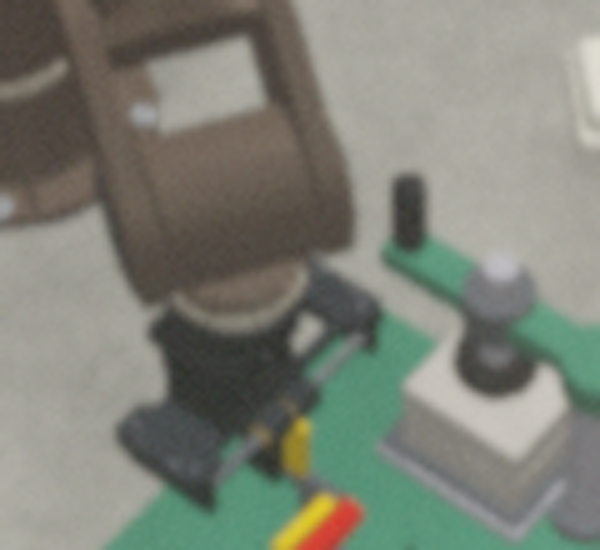

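play_rows(
  moves=[
    [0.004, 0.005, 0.003, 0, 0, 0, 0],
    [0, 0.006, 0.001, 0, 0, 0, 0],
    [0, 0.006, 0.001, 0, 0, 0, 0],
    [0, 0.007, 0, 0, 0, 0, 0],
    [0, 0.007, 0.001, 0, 0, 0, 0],
  ],
)

```text
t: 7.55
eef_pos: [525.6, -118.5, 197.6]
tcp_rot: [-3.133, 0.03, -2.994]
ft_force: [-0.9, -1.9, 1.2]
opening: 0.007
```

```bash
cat >> h.py <<'E'
def press():
    a=.15;R=np.array([[np.cos(a),-np.sin(a)],[np.sin(a),np.cos(a)]])
    s=state();print("press",(R.T@(s['eef_pos'][:2]-[545,-102])).round(1),"z",s['eef_pos'][2].round(1),"F",s["ft_force"].round(1),s["tcp_rot"].round(3),s["t"].round(2))
E
python3 -c "
from h import *
w=read_camera('wrist');crop(w['img'],120,100,400,200,2,'pics/w12.png')
press()
"
```

```text
Traceback (most recent call last):
  File "h.py", line 27, in press
    s=state();print("press",(R.T@(s['eef_pos'][:2]-[545,-102])).round(1),"z",s['eef_pos'][2].round(1),"F",s["ft_force"].round(1),s["tcp_rot"].round(3),s["t"].round(2))
                                                                                                                                                       ^^^^^^^^^^^^
AttributeError: 'float' object has no attribute 'round'
```

View pics/w12.png

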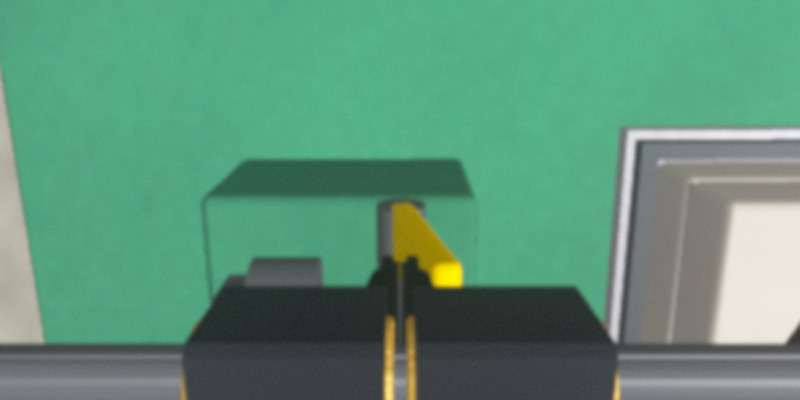

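play_rows(
  moves=[
    [0, 0.007, 0.003, 0, 0, 0, 0],
    [0, 0.006, 0.004, 0, 0, 0, 0],
    [0, 0.006, 0.004, 0, 0, 0, 0],
    [0, 0.005, 0.004, 0, 0, 0, 0],
  ],
)

```text
t: 8.0
eef_pos: [522.5, -92.3, 181.7]
tcp_rot: [-3.132, 0.031, -2.993]
ft_force: [0.8, -3.0, 1.2]
opening: 0.001
```

```bash
sed -i 's/,s\["t"\].round(2))/,round(s["t"],2))/' h.py
python3 -c "
from h import *
press()
w=read_camera('wrist');crop(w['img'],120,100,400,200,2,'pics/w13.png')
s=read_camera('scene');crop(s['img'],230,120,120,110,5,'pics/s13.png')
press()
"
```

```text
press [-20.8  13. ] z 181.7 F [ 0.8 -3.   1.2] [-3.132  0.031 -2.993] 8.0
press [-21.   13.3] z 181.4 F [-0.6  0.1 -0.1] [-3.133  0.03  -2.993] 8.1
```

View pics/w13.png

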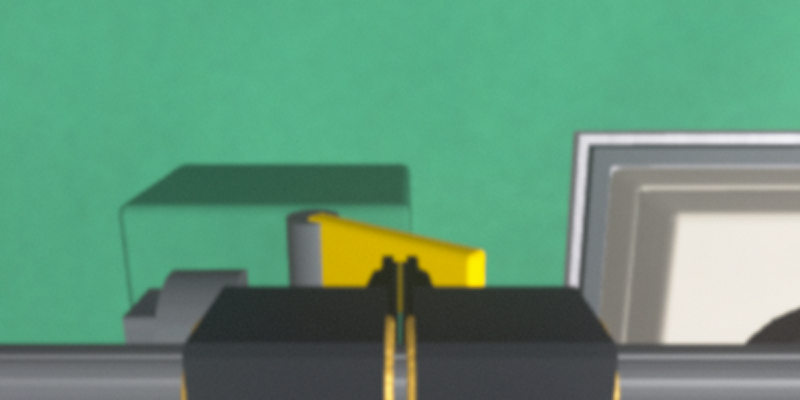

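View pics/s13.png

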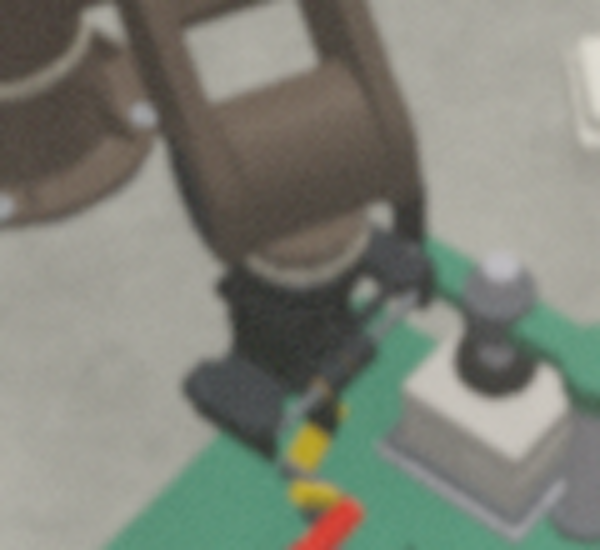

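play_rows(
  moves=[
    [0, 0.004, 0.005, 0, 0, 0, 0],
    [0, 0.003, 0.005, 0, 0, 0, 0],
  ],
)

```text
t: 8.3
eef_pos: [521.9, -85.3, 171.3]
tcp_rot: [-3.132, 0.031, -2.993]
ft_force: [-4.6, -8.6, 25.7]
opening: 0.002
```

play_rows(
  moves=[
    [0, 0.002, 0.005, 0, 0, 0, 0],
  ],
)

```text
t: 8.4
eef_pos: [522.4, -84.3, 168.9]
tcp_rot: [-3.129, 0.033, -2.992]
ft_force: [-21.3, -10.4, 74.0]
opening: 0.004
```

```bash

python3 -c "
from h import *
press()
w=read_camera('wrist');crop(w['img'],120,100,400,200,2,'pics/w14.png')
press()
"
```

```text
press [-19.7  20.8] z 168.9 F [-21.3 -10.4  74. ] [-3.129  0.033 -2.992] 8.4
press [-19.8  20.7] z 169.5 F [-17.9 -10.1  58.1] [-3.128  0.034 -2.992] 8.45
```

View pics/w14.png

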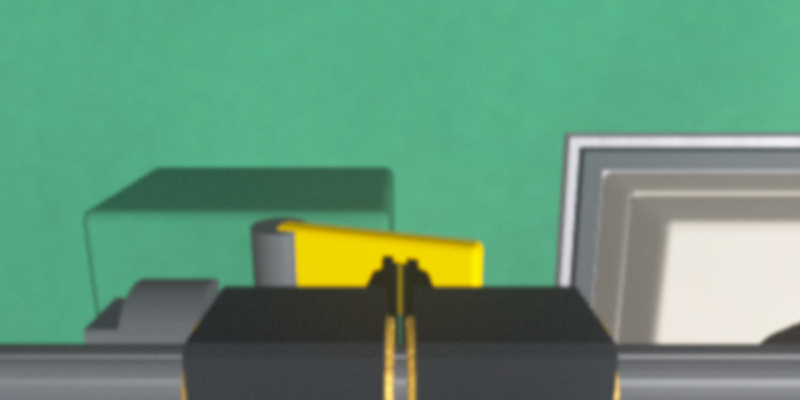

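The catch is at its stop: 74 N upward reaction, tab nearly flat. I'm rising clear vertically.

play_rows(
  moves=[
    [0, -0.001, -0.008, 0, 0, 0, 0],
    [0, -0.001, -0.02, 0, 0, 0, 0],
    [0, 0, -0.035, 0, 0, 0, 0],
    [0, 0, -0.035, 0, 0, 0, 0],
    [0, 0, -0.035, 0, 0, 0, 0],
    [0, 0, -0.005, 0, 0, 0, 0],
    [0, 0, 0, 0, 0, 0, 0],
  ],
)

```text
t: 9.15
eef_pos: [516.8, -84.9, 311.6]
tcp_rot: [-3.129, 0.033, -2.994]
ft_force: [0.0, -0.8, -0.7]
opening: 0.004
```

```bash

python3 -c "
from h import *
press()
w=read_camera('wrist');crop(w['img'],0,0,640,400,1,'pics/w15.png')
s=read_camera('scene');crop(s['img'],230,120,150,110,5,'pics/s15.png')
press();to([656,-201.5,305])
"
```

```text
press [-25.3  21.1] z 311.6 F [ 0.  -0.8 -0.7] [-3.129  0.033 -2.994] 9.15
press [-25.5  21.1] z 310.6 F [-1.3 -0.1  0.1] [-3.129  0.032 -2.994] 9.25
pos [516.6 -84.9 310.6] rpy [-3.129  0.032 -2.994] t 9.25 F [-1.3 -0.1  0.1] open 0.01
tool d [-120.4 -135.8   11.1] world d [ 139.4 -116.6   -5.6]
```

View pics/w15.png

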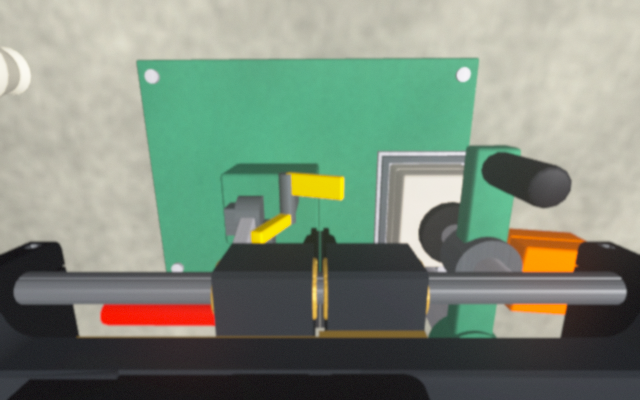

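View pics/s15.png

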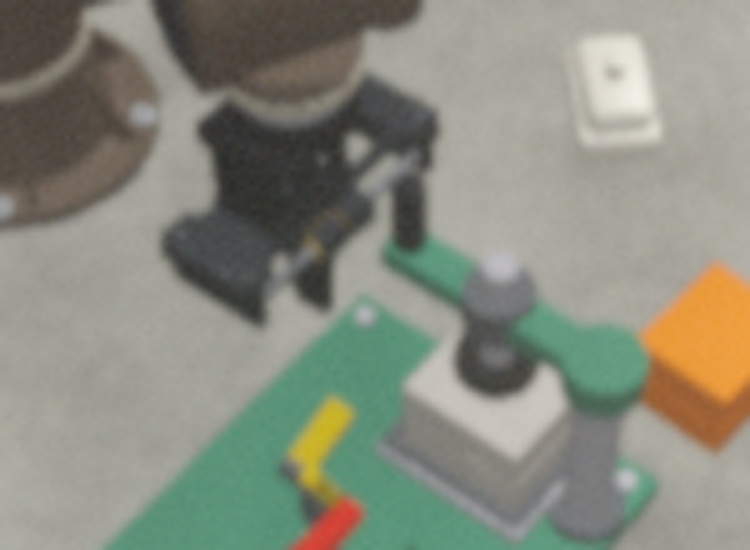

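Confirmed: the arm is home, the catch is lying fully over and the lever is released. Next is moving above and behind the red handle.

play_rows(
  moves=[
    [-0.03, -0.034, 0.002, 0, 0, 0, 0],
    [-0.03, -0.034, 0.002, 0, 0, 0, 0],
    [-0.03, -0.034, 0.002, 0, 0, 0, 0],
    [-0.03, -0.034, 0.002, 0, 0, 0, 0],
    [0, 0, 0, 0, 0, 0, 0],
    [0, 0, 0, 0, 0, 0, 0],
  ],
)

```text
t: 9.85
eef_pos: [658.4, -204.8, 295.3]
tcp_rot: [-3.138, 0.019, -2.993]
ft_force: [0.8, 0.9, -0.2]
opening: -0.0
```

```bash

python3 -c "
from h import *
w=read_camera('wrist');crop(w['img'],0,0,640,400,1,'pics/w16.png')
s=read_camera('scene');crop(s['img'],210,150,150,110,5,'pics/s16.png')
press();to([656,-201.5,227])
print(proj(s,[656,-201.5,213]),proj(s,state()['eef_pos']-[0,0,14]))
"
```

```text
press [  96.4 -117.9] z 296.2 F [-0.2  1.2  0.5] [-3.137  0.019 -2.992] 9.95
pos [ 657.9 -204.2  296.2] rpy [-3.137  0.019 -2.992] t 9.95 F [-0.2  1.2  0.5] open 0.01
tool d [ 2.9  3.2 69.1] world d [ -1.9   2.7 -69.2]
[295.30520413 242.66460928] [294.04775805 232.39072001]
```

View pics/w16.png

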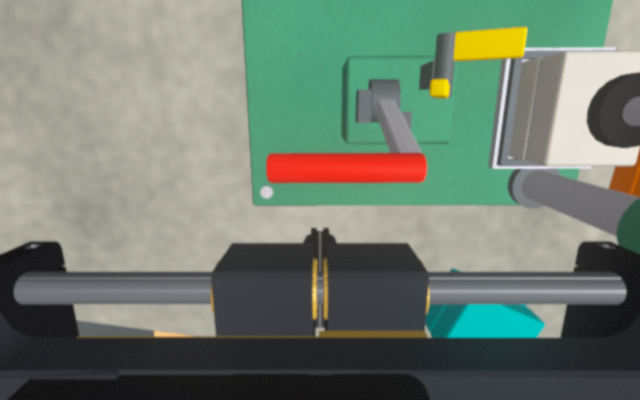

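View pics/s16.png

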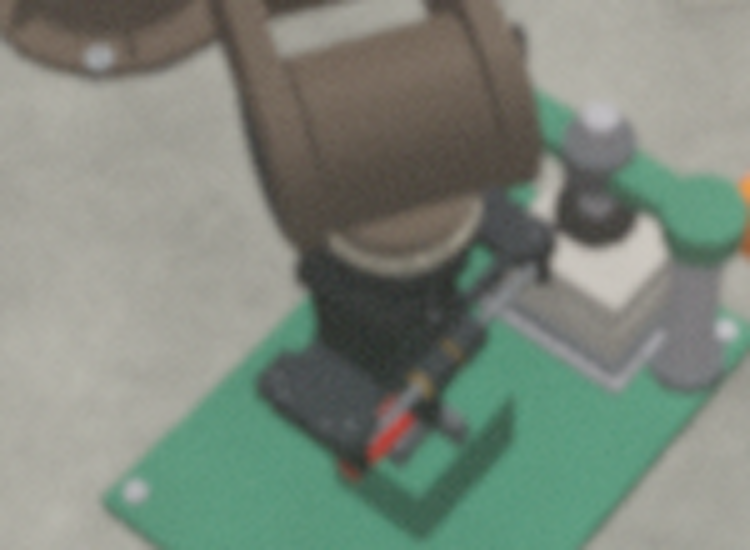

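play_rows(
  moves=[
    [0.001, 0.002, 0.02, 0, 0, 0, 0],
    [0, 0, 0.02, 0, 0, 0, 0],
    [0, 0, 0.02, 0, 0, 0, 0],
    [0, 0, 0.014, 0, 0, 0, 0],
    [0, 0, 0, 0, 0, 0, 0],
  ],
)

```text
t: 10.45
eef_pos: [655.0, -197.9, 222.3]
tcp_rot: [-3.136, 0.021, -2.989]
ft_force: [-1.0, -0.7, -0.6]
opening: 0.006
```

```bash

python3 -c "
from h import *
w=read_camera('wrist');crop(w['img'],0,0,640,400,1,'pics/w17.png')
press()
"
```

```text
press [  94.8 -111.4] z 223.5 F [-1.  -0.1  0. ] [-3.136  0.023 -2.989] 10.5
```

View pics/w17.png

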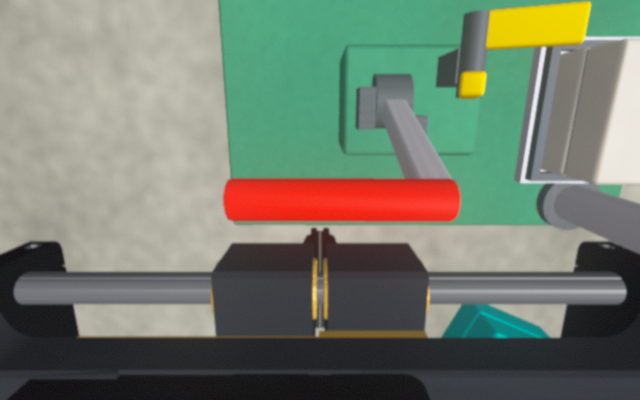

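play_rows(
  moves=[
    [0.008, 0, 0, 0, 0, 0, 0],
    [0.01, 0, -0.001, 0, 0, 0, 0],
    [0.012, 0, -0.002, 0, 0, 0, 0],
    [0.012, 0, -0.002, 0, 0, 0, 0],
    [0.012, 0, -0.001, 0, 0, 0, 0],
  ],
)

```text
t: 11.0
eef_pos: [603.1, -205.4, 235.8]
tcp_rot: [-3.128, 0.041, -2.987]
ft_force: [6.0, 1.0, -3.8]
opening: 0.004
```

```bash

python3 -c "
from h import *
press()
w=read_camera('wrist');crop(w['img'],0,0,640,400,1,'pics/w18.png')
press()
"
```

```text
press [  42.  -110.9] z 235.8 F [ 6.   1.  -3.8] [-3.128  0.041 -2.987] 11.0
press [  40.6 -110.9] z 236.1 F [ 5.4  0.2 -2.7] [-3.128  0.04  -2.987] 11.05
```

View pics/w18.png

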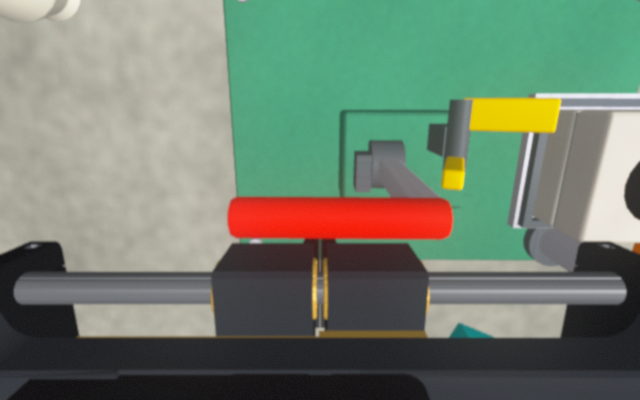

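play_rows(
  moves=[
    [0.01, 0, 0.006, 0, 0, 0, 0],
    [0.011, 0, 0.006, 0, 0, 0, 0],
    [0.011, 0, 0.005, 0, 0, 0, 0],
  ],
)

```text
t: 11.35
eef_pos: [573.5, -211.5, 224.1]
tcp_rot: [-3.12, 0.056, -2.987]
ft_force: [5.6, 1.2, 4.3]
opening: 0.006
```

```bash

python3 -c "
from h import *
press()
w=read_camera('wrist');crop(w['img'],0,0,640,400,1,'pics/w19.png')
"
```

```text
press [  11.8 -112.5] z 224.1 F [5.6 1.2 4.3] [-3.12   0.056 -2.987] 11.35
```

View pics/w19.png

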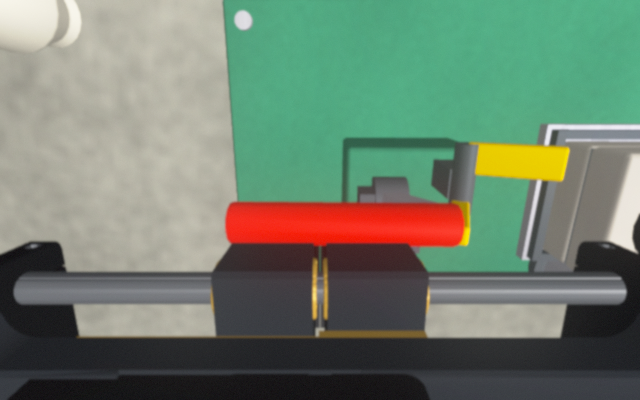

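play_rows(
  moves=[
    [0.01, 0, 0.003, 0, 0, 0, 0],
    [0.01, 0, 0.003, 0, 0, 0, 0],
    [0.008, 0, 0.003, 0, 0, 0, 0],
  ],
)

```text
t: 11.7
eef_pos: [547.6, -215.7, 217.2]
tcp_rot: [-3.117, 0.066, -2.988]
ft_force: [8.8, 3.3, -1.5]
opening: 0.006
```

play_rows(
  moves=[
    [0.006, 0, 0.002, 0, 0, 0, 0],
  ],
)

```text
t: 11.8
eef_pos: [542.7, -216.3, 215.6]
tcp_rot: [-3.116, 0.069, -2.989]
ft_force: [13.1, 3.2, -8.7]
opening: 0.005
```

```bash

python3 -c "
from h import *
press()
"
```

```text
press [ -19.3 -112.7] z 215.6 F [13.1  3.2 -8.7] [-3.116  0.069 -2.989] 11.8
```

play_rows(
  moves=[
    [0.005, 0, 0.001, 0, 0, 0, 0],
  ],
)

```text
t: 11.9
eef_pos: [539.1, -216.9, 214.6]
tcp_rot: [-3.115, 0.073, -2.989]
ft_force: [14.4, 2.0, -10.7]
opening: 0.003
```

play_rows(
  moves=[
    [0.004, 0, 0.001, 0, 0, 0, 0],
  ],
)

```text
t: 12.0
eef_pos: [536.6, -217.3, 213.6]
tcp_rot: [-3.115, 0.077, -2.989]
ft_force: [15.5, 2.3, -10.0]
opening: 0.003
```

```bash

python3 -c "
from h import *
press()
w=read_camera('wrist');crop(w['img'],0,0,640,400,1,'pics/w20.png');press()
"
```

```text
press [ -25.5 -112.7] z 213.6 F [ 15.5   2.3 -10. ] [-3.115  0.077 -2.989] 12.0
press [ -25.8 -112.7] z 213.5 F [14.5  3.2 -6.6] [-3.114  0.077 -2.989] 12.05
```

View pics/w20.png

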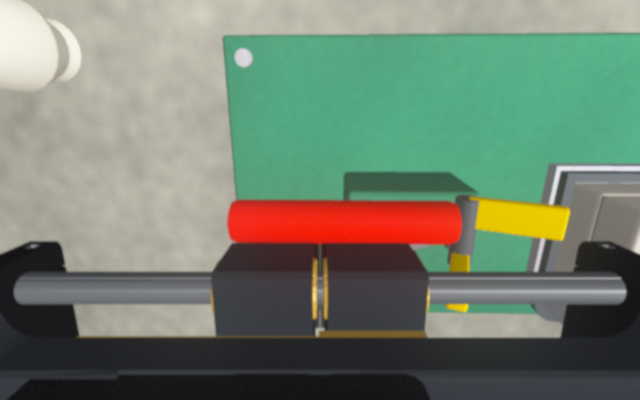

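play_rows(
  moves=[
    [0.004, 0, 0.001, 0, 0, 0, 0],
  ],
)

```text
t: 12.15
eef_pos: [534.3, -217.6, 212.6]
tcp_rot: [-3.114, 0.081, -2.99]
ft_force: [15.8, 2.4, -9.8]
opening: 0.005
```

play_rows(
  moves=[
    [0.004, 0, 0.001, 0, 0, 0, 0],
  ],
)

```text
t: 12.25
eef_pos: [532.6, -218.0, 211.8]
tcp_rot: [-3.113, 0.087, -2.99]
ft_force: [23.5, 7.1, -7.9]
opening: 0.004
```

```bash

python3 -c "
from h import *
press()
"
```

```text
press [ -29.6 -112.8] z 211.8 F [23.5  7.1 -7.9] [-3.113  0.087 -2.99 ] 12.25
```

play_rows(
  moves=[
    [0.005, 0, 0, 0, 0, 0, 0],
  ],
)

```text
t: 12.35
eef_pos: [531.5, -218.1, 211.8]
tcp_rot: [-3.111, 0.096, -2.992]
ft_force: [39.9, 10.2, -25.9]
opening: 0.005
```

play_rows(
  moves=[
    [0.003, 0, 0, 0, 0, 0, 0],
    [0.003, 0, 0, 0, 0, 0, 0],
  ],
)

```text
t: 12.55
eef_pos: [532.8, -218.0, 212.3]
tcp_rot: [-3.108, 0.113, -2.993]
ft_force: [23.8, 5.7, -12.8]
opening: 0.005
```

```bash

python3 -c "
from h import *
press()
s=read_camera('scene');crop(s['img'],230,120,150,110,5,'pics/s21.png')
t=read_camera('top');crop(t['img'],170,120,290,170,2.7,'pics/t21.png')
w=read_camera('wrist');crop(w['img'],0,0,640,400,1,'pics/w21.png');press()
"
```

```text
press [ -29.4 -112.8] z 212.3 F [ 23.8   5.7 -12.8] [-3.108  0.113 -2.993] 12.55
press [ -29.5 -112.8] z 212.3 F [ 25.8   6.3 -14.5] [-3.108  0.112 -2.993] 12.7
```

View pics/s21.png

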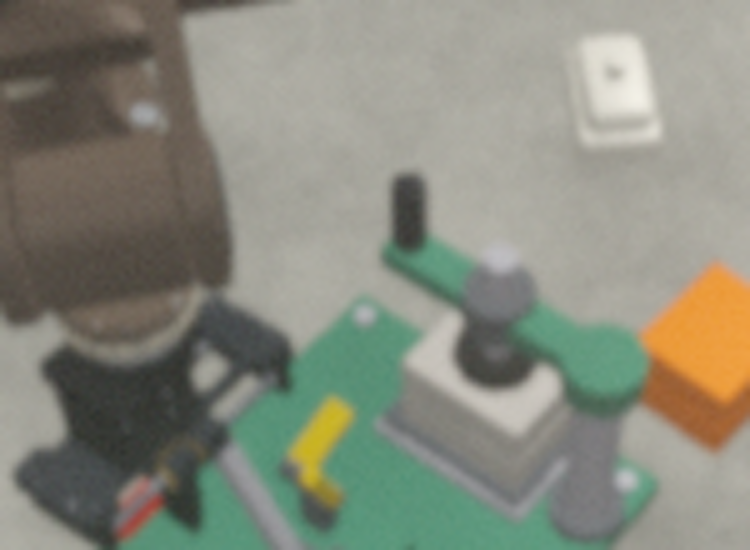

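View pics/w21.png

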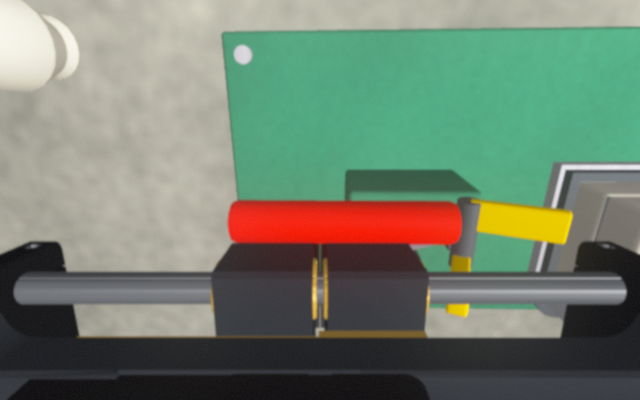

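The scene view shows the mould raised by about 22 crop pixels, roughly 30 mm, against the pad. The arm is home and the catch is over. The pull holds steady at about 26 N, above the 9–13 N spring, so the lever is on its stop. I'm handing in.

```bash

python3 -c "
from h import *
press()
job_done()
press()
"
```

```text
press [ -29.5 -112.8] z 212.3 F [ 25.8   6.3 -14.5] [-3.108  0.112 -2.993] 12.7
the job is handed in; nothing more can be done
the job is handed in; nothing more can be done
```

I closed the press and handed the job in at about 12.7 s, with the lever still held at its stop. `job_done()` gives no verdict, so this rests on my own checks.

- **Press arm:** I drove it home by its knob until it met its stop with a 61 N reaction. In the last scene picture it was still home over the mould.
- **Safety catch:** I flipped it until the stop pushed back with 74 N. In the last pictures it was still lying fully over.
- **Lever:** I pulled the red handle with closed fingers from behind, and the force jumped to about 40 N at the stop. At hand-in the pull held steady at about 26 N (x), with the tool at press x −29.5 against the −28 I had predicted for the stop.
- **Mould:** It rose about 30 mm in the scene picture, up against the pad and still in its nest. I judged its position by eye, with no measured offset.
- **Bystanders:** The fingers and gripper stayed above the bystanders throughout. The dish cover looked undisturbed in the last scene crop. I saw part of the vase in the last wrist picture and did not check the bowl at the end.

**Disagreements:** My first two-view fix of the catch tab missed by 9 mm, so I placed it from the press frame instead. The plate corners left 2–6 mm residuals. The tool also tilted about 0.11 rad under the pull and was left that way.

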